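# Swing out the drip hook and hang the wafer basket under its spring latch

### The job

The basket of rinsed wafers has to drain. Swing the folded drip hook on the drain stand fully out to its stop, then hang the basket on it by its bail, pressing the bar down past the spring latch until the latch snaps shut above it. Prove the shut latch with a steady upward pull on the basket of about 10 N (at least 5, never over 20) for about half a second, then let it hang freely. Be gentle with the hook throughout (never over 30 N), keep the basket upright and leave the other things alone.

Things in the scene. Friction and masses are not known exactly. Their poses are not given: they have to be found in the camera images.
- drain_stand: Fixed steel panel, 238 wide, 6 thick, with white drip tray in front (112 deep x 160 wide x 14 high). Origin on the bench, mid front face; own +x into the panel, away from the robot, +y left. Panel is 200 high at own y -120..35 but only 128 high at y 35..118: room for fingers to reach down behind the folded hook's nose. All in mm.
- hook_hinge (a point): Vertical hinge pin of the hook, 18 mm in front of the panel, level with the throat floor (165 mm above the bench); axes as the stand's. Lugs and pin head reach 26 mm above this point, within 12 mm of the pin.
- drip_hook (a joint): Hook angle: 0 = folded flat, arm along the panel toward the stand's own +y (left); grows as the arm swings out toward the robot (counter-clockwise from above) to a rigid stop at 1.571, arm square to the panel. Stiff hinge: dry friction 0.35 N m, about 4 N at the nose; stays where it is left. Starts at 0 to 0.2.
- hook_throat (a point): Middle of the hook's throat floor, where the bail bar shall lie; 68 mm from the hinge. Axes turn with the hook: y along the arm, outward; z up; x across (folded: into the panel; open: the stand's +y). Arm 12 mm wide, 10 high below the floor. Throat 28 mm wide: latch post face at y -14 mm (post top 37 mm up), nose's inner face at y +14.
- hook_nose (a point): Middle of the top of the upturned nose at the arm's end: 87 mm from the hinge, 40 mm above the throat floor. Steel post 12 mm (x) by 10 mm (y), down to 12 mm below the floor; axes as hook_throat. Folded, its back face (+x) is 12 mm from the plane of the panel's front; behind it the panel ends 77 mm below the nose top, open above.
- latch (a joint): Brass spring latch closing the throat: 0 = shut, level, 34 mm above the floor, 26.5 mm long from its pivot at throat y -14 to just short of the nose. Grows (to 1.15) as pressed down, springs back, cannot rise past 0. A bar pressed on it 5 to 12 mm off the nose needs 3 N rising to about 8 N, slips past its end 14 to 25 mm lower; then it snaps shut above. The basket's weight alone does not open it.
- wafer_basket: White dip basket with five dark wafers: 72 x 72 mm, 58 mm high to the wafers' tops, 229 mm to the top of its wire bail and blue handle; 0.19 to 0.25 kg. Origin under the middle of its base; z up, own y along the bail bar. Stands loose on the bench.
- bail_bar (a point): Middle of the bail bar, the lower rung of the bail: level round bar 6 mm thick along the basket's own y, 135 mm above its base, between side wires at y +-36.5 mm that run on up to the handle. The window below it (67 mm wide, 74 mm down to the wafers' tops) takes the hook's nose along the basket's x; above it 41 mm are free up to the wire at the handle.
- handle_grip (a point): Grip point on the blue handle at the top of the bail, 74 mm above the bail bar and 209 mm above the basket's base. The handle is 12 mm (own x) by 20 mm (own y), from 30 mm below to 20 mm above this point; the wire meets its sides 26 mm below this point.
- beaker: Clear beaker 49 mm across, 88 mm high, loose on the bench, a bystander; origin under its base.
- tape_roll: Roll of blue tape, 100 mm across, 19 mm thick, lying loose on the bench right of the stand, a bystander; origin under its middle.

How it is judged:
By the outcome, as a careful person would: the job done as asked, in the order asked, and still so for the second after the job is handed in, with the robot touching nothing.
It also fails if it takes over 67 s, if anything falls off the work surface, if the arm or the gripper's body presses on something with over 40 N, if the wrist force passes 120 N, or if a joint passes its speed limit or range.

### The arm

A 6-joint arm with a two-finger parallel gripper is mounted at the origin on a cart in front of the work surface, level with it; the furniture and walls round the work are solid. World frame = base frame: x ahead of the robot, y to its left, z up, the work surface at z = 0. Lengths are in m, angles in degrees, forces in N, time in s.
With the tool pointing down it reaches from about 0.4 to 0.825 m from the base axis. Payload 7 kg.
Tool frame: the origin (TCP) lies midway between the tips of the shut fingers; the grasp point (between the pads) lies r.grip_depth behind it (r.grip_depth is the distance from the TCP to the grasp point, in m); z points along the fingers, y is the line along which they close (so a half turn about z gives the same grasp; the last joint's range is limited). The gripper opens to 88 mm and grips with 3 to 60 N. Pads are 19 mm wide; open, the fingers measure 130 mm over their backs; the gripper's body (78 mm by 193 mm) begins 47 mm behind the grasp point.
Start: joints at [-53.91, 20.546, 0.682, 0, -70.136, -16.507], TCP at [0.226, -0.636, 0.227] pointing down, gripper open.
Joint ranges: [-176.03, 176.03], [-82.01, 121.73], [-58.28, 71.71], [-173.87, 95.51], [-174.79, -0.11], [-173.66, 173.66]. Speed limits (degrees/s): [136.94, 136.94, 172.46, 180, 180, 180].

### API

Orientations are given as [roll, pitch, yaw] about the fixed x, y, z axes, in that order (R = Rz(yaw) Ry(pitch) Rx(roll)).
In Python, from plant import r, imaging gives the robot as it stands (r), with the cameras (imaging).
- The arm moves only by the shell command python3 drive.py 'ROWS' [OPENING] [FORCE]. ROWS is a JSON list of rows, 1 to 12 of them, each of 6 numbers: dx, dy, dz in m, then a rotation vector rx, ry, rz in degrees; each row is the pose to reach, as a shift and turn from the pose commanded when the command began, along the tool's axes at that moment; what a row does not reach only later rows make up. A row lasts 1/12 s, in which the tool goes at most 0.0417 m and 7.16 degrees, less where a joint would pass 70% of its speed; a pose out of reach is approached as far as the arm can. OPENING is the finger opening in m, set as the command begins (- or left out keeps the last). The fingers move at their own pace and stop on an object; FORCE is the grip in N (left out, the last holds). Time passes only in rows, so rows that do not move let the fingers close. It prints the time, the measured TCP pose, the force, the opening and the grip force at its end.
- r.get_state(): the state, without advancing time (a new reading comes with each control period).
- imaging.capture(name): name is "scene" or "top" or "wrist"; returns a dict with "frame" (480x640x3 uint8, red, green, blue), "z_map" (480x640 float32, m along the optical axis (not along the pixel's ray), 0 where there is no reading), "fx", "fy", "cx", "cy" (pixels), "cam_to_world" (4x4, takes a point from camera to world coordinates). Camera axes: x right, y down, z forward; pixel columns grow to the right and rows downward; lengths in m; the calibration is good to about 2 mm. A picture is of the moment at which its call begins.
- r.close_job(): hands the job in; it is judged then, once.
The state is a dict: "time_s": time; "joints": joint angles; "qd": joint speeds; "joint_torque": joint torques, N m; "tcp_pos": TCP position; "eef_rot": TCP orientation; "contact_force": force on the tool from outside, world axes, zero at the start; "moment": the same for the moment, N m; "gripper_width": finger opening in m; "gripper_force": force on a finger pad.
Only numpy, scipy, OpenCV 4.12 (cv2) and the standard library are available. Lean on these libraries where they do the work, as an engineer would, in place of code of your own. Each camera call takes 0.05 s, during which the arm holds its last target. There are 200 camera calls.

## Working session

There is one attempt and no reset: what is moved stays moved. The work goes in short steps, Python scripts to look and compute and a shell command to move; the robot and the scene stay as the last step left them, time stands still between calls to the robot, and variables do not carry over. Pictures are saved under pics/ and viewed, at most 10 in all, crops included, and the job is handed in when it is done.

```bash
ls; mkdir -p pics; cat > h.py <<'E'
import numpy as np, cv2, pickle
from plant import r, imaging
def cap(n,tag):
    d=imaging.capture(n); pickle.dump(d,open(f'pics/{tag}.pkl','wb')); cv2.imwrite(f'pics/{tag}.png',d['frame'][:,:,::-1]); return d
def load(tag): return pickle.load(open(f'pics/{tag}.pkl','rb'))
def ray(d,u,v):
    T=np.array(d['cam_to_world']); c=T[:3,:3]@np.array([(u-d['cx'])/d['fx'],(v-d['cy'])/d['fy'],1]); return T[:3,3],c
def atz(d,u,v,z):
    o,c=ray(d,u,v); return o+c*(z-o[2])/c[2]
def dep(d,u,v):
    o,c=ray(d,u,v); return o+c*d['z_map'][int(v),int(u)]
def tri(d1,p1,d2,p2):
    o1,a=ray(d1,*p1);o2,b=ray(d2,*p2)
    s=np.linalg.lstsq(np.c_[a,-b],o2-o1,rcond=None)[0]
    x,y=o1+a*s[0],o2+b*s[1]; return (x+y)/2,np.linalg.norm(x-y)
def proj(d,p):
    T=np.linalg.inv(np.array(d['cam_to_world'])); q=T[:3,:3]@np.array(p)+T[:3,3]
    return d['fx']*q[0]/q[2]+d['cx'],d['fy']*q[1]/q[2]+d['cy']
E
python3 - <<'E'
from h import *
a=cap('scene','s0');b=cap('top','t0')
for d in(a,b): print(np.round(d['cam_to_world'],3).tolist(),d['fx'])
s=r.get_state(); print(s, r.grip_depth)
E
```

```text
drive.py
pics
plant.py
[[-0.814, -0.325, 0.481, 0.019], [-0.581, 0.442, -0.683, 0.809], [0.009, -0.836, -0.549, 0.755], [0.0, 0.0, 0.0, 1.0]] 527.1979085274735
[[0.026, -0.984, 0.178, 0.388], [-0.999, -0.022, 0.025, 0.011], [-0.021, -0.178, -0.984, 1.105], [0.0, 0.0, 0.0, 1.0]] 570.6626492751151
{'time_s': 0.1, 'joints': array([-5.39080781e+01,  2.05870908e+01,  6.36586356e-01, -1.65106777e-02,
       -7.01373498e+01, -1.65049402e+01]), 'qd': array([-0.0175155 , -0.06199908,  0.12466607, -0.00339514,  0.11923798,
        0.00368897]), 'joint_torque': array([-1.35041137e-03, -5.84162986e+01,  2.93750668e+01,  7.01556444e+00,
        1.02162128e-02, -6.55405620e-05]), 'tcp_pos': array([ 0.2260663 , -0.63552327,  0.22570445]), 'eef_rot': array([ 1.79911356e+02, -1.00790696e-02, -1.60418632e+02]), 'contact_force': array([-0.44262318, -0.19399951,  0.15930911]), 'moment': array([ 0.020065  , -0.04084777, -0.05242513]), 'gripper_force': 0.0, 'gripper_width': 0.0877078355108856} 0.0188
```

View pics/s0.png

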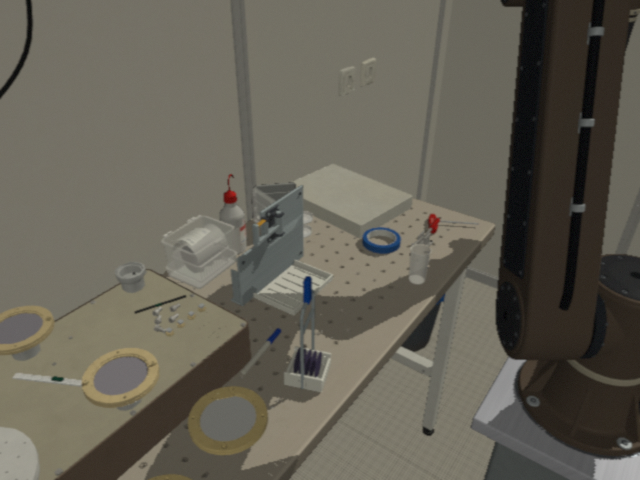

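View pics/t0.png

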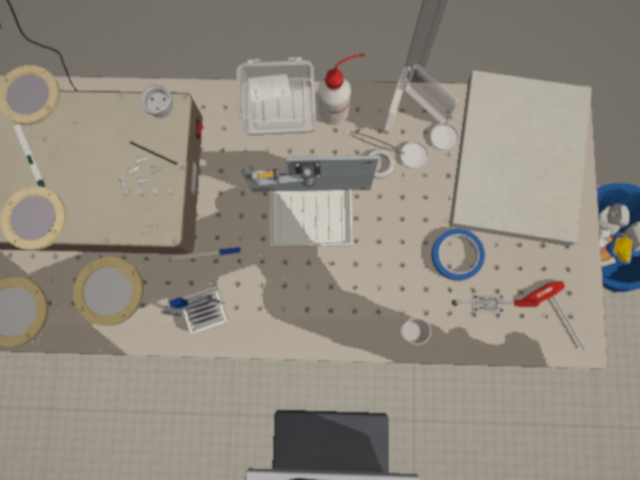

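Scene: stand at about (270,240), basket (307,365) with handle (307,290). Top: panel (310,175), hook with brass latch (262,174), pin (310,172), basket (205,310), handle (178,302), beaker (415,331), tape (458,255). Next I'll enlarge these areas.

```bash
python3 - <<'E'
from h import *
a=cv2.imread('pics/t0.png');b=cv2.imread('pics/s0.png')
def cr(i,x0,y0,w,h,k): return cv2.resize(i[y0:y0+h,x0:x0+w],None,fx=k,fy=k,interpolation=cv2.INTER_CUBIC)
top=np.hstack([cr(a,235,145,160,60,5)])          #800x300
bot=np.hstack([cr(a,155,280,80,60,5),cr(b,230,180,80,60,5)])
cv2.imwrite('pics/c1.png',np.vstack([top,bot]))
d=load('t0')
for p in [(250,178),(370,178),(262,174),(310,170),(178,302),(205,312),(415,331),(458,255),(310,220)]:
    print(p,np.round(dep(d,*p),3))
E
```

```text
(250, 178) [0.676 0.162 0.107]
(370, 178) [ 0.686 -0.057  0.088]
(262, 174) [0.656 0.128 0.203]
(310, 170) [0.669 0.05  0.186]
(178, 302) [0.441 0.245 0.229]
(205, 312) [0.437 0.251 0.007]
(415, 331) [ 0.412 -0.151  0.003]
(458, 255) [ 0.56  -0.235  0.   ]
(310, 220) [0.622 0.055 0.005]
```

View pics/c1.png

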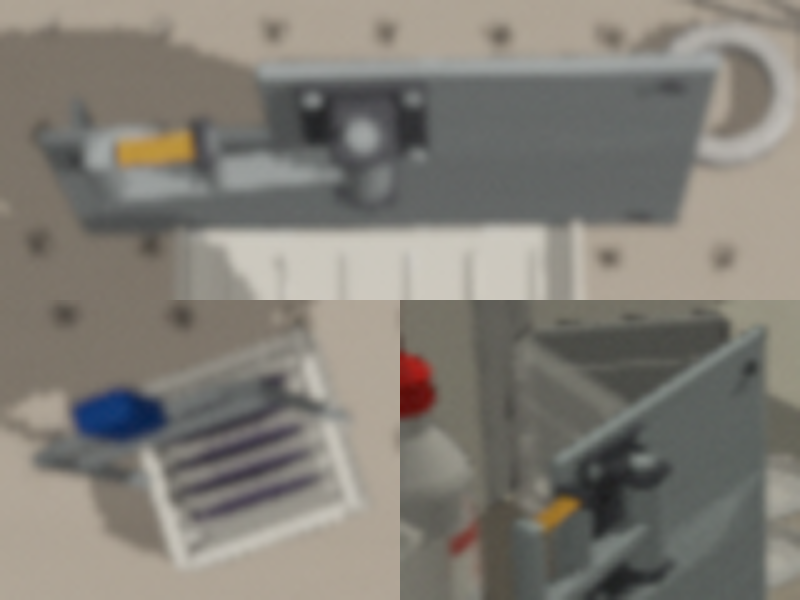

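Enlarged crop: in the top view the nose top is near (255,175), the latch (266,174.6), the pin head (307.4,172) and the handle top (178.6,303). In the scene view the nose top is (256,225), the pin (281,214). The basket is turned about 17°. Now I'll triangulate and use the depth cloud.

```bash
python3 - <<'E'
from h import *
t=load('t0');s=load('s0')
P=lambda *a:np.round(a[0],4)
print('nose',tri(t,(255,175),s,(256,225.4)),'pin',tri(t,(307.4,172),s,(281,214)))
print('nose z.205',P(atz(t,255,175,.205)),'pin z.191',P(atz(t,307.4,172,.191)))
for u,v in [(287.4,160),(377,159)]: print('panel top',P(atz(t,u,v,.2)))
for u,v in [(252,190.6),(370,189.4)]: print('panel bot',P(atz(t,u,v,0)))
def cloud(d):
    v,u=np.mgrid[:480,:640]; z=d['z_map']; q=np.stack([(u-d['cx'])/d['fx']*z,(v-d['cy'])/d['fy']*z,z],-1)
    T=np.array(d['cam_to_world']); w=q@T[:3,:3].T+T[:3,3]; return w[z>0]
for n,d in(('t',t),('s',s)):
    w=cloud(d)
    b=w[(abs(w[:,0]-.44)<.12)&(abs(w[:,1]-.22)<.12)]
    for lo,hi in((.02,.06),(.07,.12),(.12,.15),(.15,.18),(.185,.235)):
        k=b[(b[:,2]>lo)&(b[:,2]<hi)]
        if len(k)>4:
            c=k[:,:2]-k[:,:2].mean(0);e,V=np.linalg.eigh(c.T@c)
            print(n,lo,len(k),P(k.mean(0)),P(k.min(0)),P(k.max(0)),'dir',np.degrees(np.arctan2(V[1,1],V[0,1])).round(1),np.sqrt(e/len(k)).round(4))
    p=w[(w[:,0]>.6)&(w[:,0]<.76)&(abs(w[:,1]-.04)<.14)&(w[:,2]>.195)&(w[:,2]<.203)]
    if len(p): print('paneltop',n,P(p.min(0)),P(p.max(0)),np.polyfit(p[:,1],p[:,0],1),len(p))
    p=w[(w[:,0]>.6)&(w[:,0]<.76)&(w[:,1]<.16)&(w[:,1]>-.08)&(w[:,2]>.03)&(w[:,2]<.12)]
    if len(p)>30:
        f=np.polyfit(p[:,1],p[:,0],1); 
        for _ in range(4):
            rr=p[:,0]-np.polyval(f,p[:,1]); k=abs(rr)<max(.004,np.median(abs(rr))*1.5); f=np.polyfit(p[k,1],p[k,0],1)
        print('front',n,f,k.sum(),len(p),P(p[k].min(0)),P(p[k].max(0)))
# nose points
    p=w[(w[:,0]>.6)&(w[:,0]<.72)&(w[:,1]<.2)&(w[:,1]>.07)&(w[:,2]>.175)&(w[:,2]<.215)]
    print('nosepts',n,P(p.min(0)),P(p.max(0)),P(p.mean(0)),len(p)) if len(p) else 0
# basket base corners at z: rim
for u,v in [(155+180/5,280+(568-300)/5),(155+365/5,280+(510-300)/5),(155+300/5,280+(335-300)/5)]: print('corner',P(atz(t,u,v,.0)),P(atz(t,u,v,.04)))
print('handle top', P(atz(t,178.6,303,.229)))
E
```

```text
nose (array([0.65193979, 0.1384437 , 0.2029511 ]), np.float64(0.003931469446857514)) pin (array([0.66106645, 0.05193991, 0.18721389]), np.float64(0.009261562351569207))
nose z.205 [0.6531 0.1392 0.205 ] pin z.191 [0.6641 0.0541 0.191 ]
panel top [0.6814 0.0874 0.2   ]
panel top [ 0.6859 -0.0605  0.2   ]
panel bot [0.6811 0.173  0.    ]
panel bot [ 0.6884 -0.0629  0.    ]
t 0.02 901 [0.455  0.2557 0.034 ] [0.3949 0.2047 0.02  ] [0.5599 0.3394 0.06  ] dir -153.8 [0.0235 0.0493]
t 0.07 356 [0.5382 0.3021 0.0939] [0.4248 0.2125 0.0702] [0.56   0.3399 0.1193] dir -148.7 [0.0194 0.0432]
t 0.12 147 [0.4406 0.2492 0.1372] [0.4249 0.2127 0.1216] [0.4565 0.2834 0.149 ] dir 110.7 [0.0016 0.0235]
t 0.15 45 [0.4411 0.2467 0.1698] [0.4251 0.2125 0.1513] [0.4561 0.287  0.1798] dir 111.2 [0.0016 0.0361]
t 0.185 212 [0.4406 0.2471 0.2116] [0.4292 0.2244 0.185 ] [0.4528 0.2758 0.2322] dir 112.0 [0.0033 0.0111]
paneltop t [ 0.647  -0.0639  0.195 ] [0.6918 0.1463 0.203 ] [-0.18684204  0.68567363] 530
front t [-0.03884481  0.68411243] 979 979 [ 0.676 -0.064  0.03 ] [0.6885 0.1592 0.12  ]
nosepts t [0.645
[... 358 characters left out ...]
97] dir 111.3 [0.0016 0.0281]
s 0.15 77 [0.4343 0.2608 0.1656] [0.4225 0.2152 0.1506] [0.4537 0.2869 0.1799] dir 110.8 [0.0016 0.0341]
s 0.185 249 [0.4354 0.2546 0.2089] [0.4274 0.2253 0.185 ] [0.4464 0.2771 0.2319] dir 100.7 [0.0031 0.0078]
paneltop s [ 0.6443 -0.0653  0.195 ] [0.6905 0.1475 0.203 ] [-0.19161814  0.68406046] 261
front s [-0.03909931  0.68328653] 1959 1961 [ 0.6741 -0.0646  0.0301] [0.6894 0.1598 0.1199]
nosepts s [0.6438 0.0701 0.175 ] [0.6864 0.1492 0.208 ] [0.6591 0.114  0.1933] 266
corner [0.3957 0.2771 0.    ] [0.3955 0.2675 0.04  ]
corner [0.4196 0.2071 0.    ] [0.4184 0.2    0.04  ]
corner [0.4862 0.2361 0.    ] [0.4827 0.228  0.04  ]
handle top [0.4399 0.2442 0.229 ]
```

```bash
cat >> h.py <<'E'
from scipy.spatial.transform import Rotation as Ro
def goal(x,y,z,yaw):
    s=r.get_state(); R0=Ro.from_euler('xyz',s['eef_rot'],degrees=True); R1=Ro.from_euler('xyz',[180,0,yaw],degrees=True)
    print('row',(R0.inv().apply(np.array([x,y,z])-s['tcp_pos'])).round(4).tolist(),(R0.inv()*R1).as_rotvec(degrees=True).round(2).tolist())
E
python3 - <<'E'
from h import *
goal(.64,.125,.31,-83.3)
w=load('t0')
for p in [(335,77),(335,100),(275,95),(410,70),(430,90),(262,160)]: print(p,dep(w,*p).round(3))
E
```

```text
row [-0.6449, 0.5779, -0.0835] [0.08, 0.05, -77.12]
(335, 77) [0.848 0.012 0.162]
(335, 100) [0.826 0.011 0.114]
(275, 95) [0.841 0.124 0.1  ]
(410, 70) [ 0.901 -0.131  0.088]
(430, 90) [ 0.876 -0.174  0.055]
(262, 160) [0.745 0.155 0.002]
```

```bash
g='[-0.645,0.578,-0.0835,0,0,-77.1]'; python3 drive.py '[[-0.645,0.578,-0.0835,0,0,-77.1],[-0.645,0.578,-0.0835,0,0,-77.1],[-0.645,0.578,-0.0835,0,0,-77.1],[-0.645,0.578,-0.0835,0,0,-77.1],[-0.645,0.578,-0.0835,0,0,-77.1],[-0.645,0.578,-0.0835,0,0,-77.1],[-0.645,0.578,-0.0835,0,0,-77.1],[-0.645,0.578,-0.0835,0,0,-77.1],[-0.645,0.578,-0.0835,0,0,-77.1],[-0.645,0.578,-0.0835,0,0,-77.1],[-0.645,0.578,-0.0835,0,0,-77.1],[-0.645,0.578,-0.0835,0,0,-77.1]]' 0.034
python3 -c "
from h import *
goal(.64,.125,.31,-83.3)"
```

```text
time_s: 1.1
tcp_pos: [0.4644, -0.1967, 0.2748]
eef_rot: [-180.0, 0.0, -83.0]
contact_force: [1.5, -1.4, 0.6]
gripper_width: 0.0338
gripper_force: 0.0
row [-0.2978, -0.2137, -0.0351] [-0.02, 0.01, 0.34]
```

```bash
python3 drive.py '[[-0.298,-0.214,-0.035,0,0,0],[-0.298,-0.214,-0.035,0,0,0],[-0.298,-0.214,-0.035,0,0,0],[-0.298,-0.214,-0.035,0,0,0],[-0.298,-0.214,-0.035,0,0,0],[-0.298,-0.214,-0.035,0,0,0],[-0.298,-0.214,-0.035,0,0,0],[-0.298,-0.214,-0.035,0,0,0],[-0.298,-0.214,-0.035,0,0,0],[-0.298,-0.214,-0.035,0,0,0],[-0.298,-0.214,-0.035,0,0,0]]'
python3 - <<'E'
from h import *
d=cap('wrist','w1'); print(np.round(d['cam_to_world'],3).tolist(),d['fx'])
print('nose',proj(d,(.653,.139,.205)),'pin',proj(d,(.663,.054,.191)))
E
```

```text
time_s: 2.02
tcp_pos: [0.6422, 0.124, 0.3079]
eef_rot: [179.9, -0.0, -83.2]
contact_force: [0.3, -0.5, -1.3]
gripper_width: 0.0341
gripper_force: 0.0
[[-0.993, -0.114, -0.035, 0.652], [-0.119, 0.955, 0.272, 0.051], [0.002, 0.274, -0.962, 0.465], [0.0, 0.0, 0.0, 1.0]] 368.73585838493653
nose (np.float64(296.41523312618233), np.float64(259.781079059021)) pin (np.float64(295.9950299366987), np.float64(140.02242859935865))
```

View pics/w1.png

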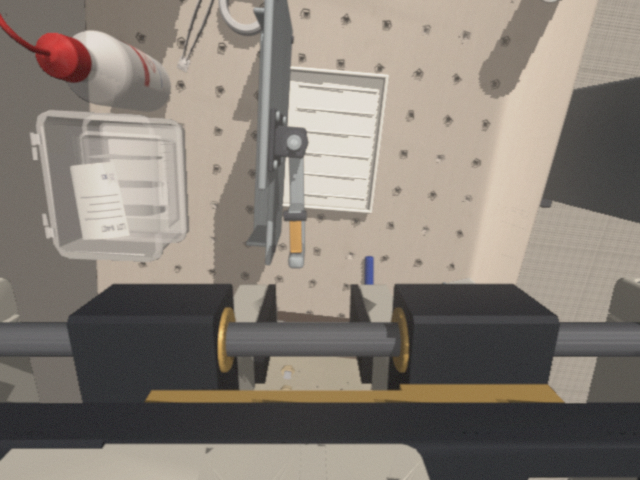

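The wrist view shows the nose top at (296.5,259.5) and the pin at (294,142). Both match the projections to within 2 px, so the hook angle is about 5°. Next: line up over the nose and go down around it.

```bash
python3 - <<'E'
from h import *
goal(.6522,.1426,.178,-82.5)
d=load('w1');print(atz(d,294,142,.191),atz(d,296.5,259.5,.205))
E
```

```text
row [-0.0186, -0.013, 0.1303] [0.11, -0.03, -0.75]
[0.66427411 0.05552687 0.191     ] [0.65296098 0.13877399 0.205     ]
```

```bash
python3 drive.py '[[-0.0186,-0.012,0,0,0,-0.7],[-0.0186,-0.012,0.02,0,0,-0.7],[-0.0186,-0.012,0.05,0,0,-0.7],[-0.0186,-0.012,0.08,0,0,-0.7],[-0.0186,-0.012,0.105,0,0,-0.7],[-0.0186,-0.012,0.12,0,0,-0.7],[-0.0186,-0.012,0.13,0,0,-0.7],[-0.0186,-0.012,0.13,0,0,-0.7]]'
python3 drive.py '[[0,0,0,0,0,0],[0,0,0,0,0,0],[0,0,0,0,0,0]]' 0.022
python3 -c "
from h import *
goal(.6522,.1426,.178,-82.5)"
```

```text
time_s: 2.73
tcp_pos: [0.6503, 0.1405, 0.1775]
eef_rot: [179.8, -0.0, -82.7]
contact_force: [0.0, 0.2, 1.0]
gripper_width: 0.0342
gripper_force: 0.0
time_s: 2.98
tcp_pos: [0.6525, 0.142, 0.1813]
eef_rot: [-179.9, 0.0, -82.6]
contact_force: [-0.1, -0.7, -0.4]
gripper_width: 0.0233
gripper_force: 0.0
row [-0.0006, 0.0002, 0.0033] [-0.14, 0.04, -0.12]
```

```bash
python3 drive.py '[[0.0001,0.0031,0,0,0,-2],[0.0003,0.0078,0,0,0,-5],[0.0014,0.0155,0,0,0,-10],[0.003,0.023,0,0,0,-15],[0.0054,0.0304,0,0,0,-20],[0.0083,0.0376,0,0,0,-25],[0.0119,0.0445,0,0,0,-30],[0.0161,0.051,0,0,0,-35],[0.0208,0.0572,0,0,0,-40],[0.0261,0.0629,0,0,0,-45],[0.0318,0.0682,0,0,0,-50],[0.038,0.0729,0,0,0,-55]]'
python3 - <<'E'
from h import *
for a in (170,178,184): 
    c=np.radians(a); goal(.6638+.089*np.cos(c),.0543+.089*np.sin(c),.178,a+180)
E
```

```text
time_s: 3.98
tcp_pos: [0.5859, 0.0959, 0.1812]
eef_rot: [-179.8, -0.2, -27.3]
contact_force: [4.4, 2.1, -1.4]
gripper_width: 0.0222
gripper_force: 2.0
row [0.0034, 0.0277, 0.0031] [-0.22, -0.21, -17.34]
row [0.0079, 0.0392, 0.0031] [-0.2, -0.23, -25.34]
row [0.0123, 0.0474, 0.003] [-0.19, -0.24, -31.34]
```

```bash
python3 drive.py '[[0.0003,0.0078,0,0,0,-5],[0.0014,0.0155,0,0,0,-10],[0.003,0.023,0,0,0,-15],[0.0054,0.0304,0,0,0,-20],[0.0076,0.0361,0,0,0,-24],[0.0083,0.0376,0,0,0,-25],[0.009,0.039,0,0,0,-26],[0.009,0.039,0,0,0,-26]]'
python3 - <<'E'
from h import *
s=cap('scene','s1');t=cap('top','t1')
H=np.array([.6638,.0543])
print(r.get_state()['contact_force'])
E
```

```text
time_s: 4.65
tcp_pos: [0.5752, 0.0567, 0.1807]
eef_rot: [-179.9, -0.1, -1.6]
contact_force: [1.5, 2.9, 1.2]
gripper_width: 0.0223
gripper_force: 1.6
[1.17924679 3.18229999 3.08541918]
```

```bash
python3 drive.py '[[0,0.0016,0,0,0,-1],[0.0001,0.0031,0,0,0,-2],[0.0001,0.0047,0,0,0,-3],[0.0002,0.0062,0,0,0,-4],[0.0002,0.0062,0,0,0,-4]]'
python3 drive.py '[[0,0.0008,0,0,0,-0.5],[0,0.0016,0,0,0,-1],[0,0.0016,0,0,0,-1]]'
python3 drive.py '[[0,0.0008,0,0,0,-0.5],[0,0.0008,0,0,0,-0.5]]'
```

```text
time_s: 5.17
tcp_pos: [0.5742, 0.0497, 0.1795]
eef_rot: [180.0, 0.0, 2.5]
contact_force: [1.2, 3.1, 1.6]
gripper_width: 0.0219
gripper_force: 1.5
time_s: 5.42
tcp_pos: [0.5743, 0.0482, 0.1794]
eef_rot: [180.0, 0.0, 3.4]
contact_force: [2.3, 3.0, 1.9]
gripper_width: 0.0222
gripper_force: 1.5
time_s: 5.58
tcp_pos: [0.5743, 0.0475, 0.1795]
eef_rot: [180.0, 0.0, 3.9]
contact_force: [1.7, 2.4, 1.3]
gripper_width: 0.0217
gripper_force: 1.6
```

```bash
python3 drive.py '[[0,0.0008,0,0,0,-0.5],[0,0.0016,0,0,0,-1],[0,0.0016,0,0,0,-1]]'
python3 drive.py '[[0,0.0008,0,0,0,0],[0,0.0008,0,0,0,0]]'
python3 drive.py '[[0,0.0008,0,0,0,0],[0,0.0008,0,0,0,0]]'
```

```text
time_s: 5.83
tcp_pos: [0.5745, 0.0462, 0.1795]
eef_rot: [-180.0, -0.0, 4.9]
contact_force: [1.3, 4.9, 1.4]
gripper_width: 0.022
gripper_force: 2.3
time_s: 6.0
tcp_pos: [0.5745, 0.0461, 0.1795]
eef_rot: [-179.9, -0.0, 4.9]
contact_force: [0.2, 8.0, 1.0]
gripper_width: 0.0222
gripper_force: 3.9
time_s: 6.17
tcp_pos: [0.5745, 0.0459, 0.1795]
eef_rot: [-179.9, -0.0, 4.9]
contact_force: [-0.6, 10.6, 2.8]
gripper_width: 0.0218
gripper_force: 5.5
```

Force rises at constant position, so the hook is at its stop. I'll back off, rise, and look.

```bash
python3 drive.py '[[0,-0.004,0,0,0,0],[0,-0.007,0,0,0,0],[0,-0.007,0,0,0,0],[0,-0.007,-0.03,0,0,0],[0,-0.007,-0.07,0,0,0],[0,-0.007,-0.11,0,0,0],[0,-0.007,-0.14,0,0,0],[0.02,-0.007,-0.16,0,0,0],[0.02,-0.007,-0.16,0,0,0]]' 0.05
python3 - <<'E'
from h import *
w=cap('wrist','w2'); t=cap('top','t2')
H=np.array([.6638,.0543]);a=np.radians(182.24);n=H+.087*np.array([np.cos(a),np.sin(a)]);print(n)
for d in (w,t): print(proj(d,[*n,.205]),proj(d,[*H,.191]))
i=cv2.imread('pics/w2.png');j=cv2.imread('pics/t2.png')[140:300,225:385]
cv2.imwrite('pics/c2.png',np.vstack([np.hstack([i[60:360,150:450],cv2.resize(j,(480,480),interpolation=2)[:300]])]))
E
```

```text
time_s: 6.92
tcp_pos: [0.5969, 0.0527, 0.3444]
eef_rot: [180.0, -0.4, 4.9]
contact_force: [0.5, 0.2, -0.5]
gripper_width: 0.0499
gripper_force: 0.0
[0.57686648 0.05089957]
(np.float64(313.87465044373744), np.float64(255.97144620026378)) (np.float64(318.8559438760055), np.float64(149.38338976471763))
(np.float64(307.4673499447467), np.float64(221.64866536228047)) (np.float64(307.27014782783385), np.float64(172.19185954505588))
```

View pics/c2.png

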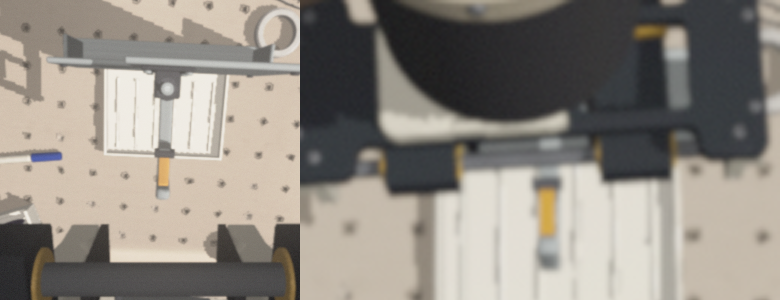

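```bash
python3 - <<'E'
from h import *
w=load('w2'); print(atz(w,312,254,.205),atz(w,318,148,.191))
goal(.43,.235,.34,-69)
E
```

```text
[0.57846646 0.0526243  0.205     ] [0.66483089 0.05509502 0.191     ]
row [-0.1479, -0.1955, -0.0005] [0.02, 0.02, 73.85]
```

```bash
python3 drive.py '[[-0.148,-0.1955,0,0,0,74],[-0.148,-0.1955,0,0,0,74],[-0.148,-0.1955,0,0,0,74],[-0.148,-0.1955,0,0,0,74],[-0.148,-0.1955,0,0,0,74],[-0.148,-0.1955,0,0,0,74],[-0.148,-0.1955,0,0,0,74],[-0.148,-0.1955,0,0,0,74],[-0.148,-0.1955,0,0,0,74],[-0.148,-0.1955,0,0,0,74],[-0.148,-0.1955,0,0,0,74],[-0.148,-0.1955,0,0,0,74]]'
python3 - <<'E'
from h import *
w=cap('wrist','w3')
print(proj(w,[.4396,.2504,.229]),proj(w,[.425,.287,.135]))
d=w;v,u=np.mgrid[:480,:640]; z=d['z_map']; q=np.stack([(u-d['cx'])/d['fx']*z,(v-d['cy'])/d['fy']*z,z],-1)
T=np.array(d['cam_to_world']); c=q@T[:3,:3].T+T[:3,3]
for lo,hi in((.125,.15),(.15,.18),(.215,.235)):
    k=c[(z>0)&(abs(c[...,0]-.44)<.06)&(abs(c[...,1]-.25)<.06)&(c[...,2]>lo)&(c[...,2]<hi)]
    if len(k)<5: continue
    e,V=np.linalg.eigh(np.cov((k[:,:2]).T)); print(lo,len(k),k.min(0).round(4),k.max(0).round(4),np.median(k,0).round(4),np.degrees(np.arctan2(V[1,1],V[0,1])))
E
```

```text
time_s: 8.02
tcp_pos: [0.4289, 0.2344, 0.3381]
eef_rot: [179.8, -0.1, -69.4]
contact_force: [-0.6, -0.1, -1.1]
gripper_width: 0.05
gripper_force: 0.0
(np.float64(292.74360068365024), np.float64(254.46668283899066)) (np.float64(298.6184191291518), np.float64(263.34979947886916))
0.125 97 [0.4256 0.2138 0.1251] [0.4571 0.2838 0.1488] [0.446  0.2328 0.1359] 112.07728849968629
0.15 122 [0.4256 0.2138 0.151 ] [0.4573 0.2875 0.1799] [0.4528 0.2184 0.1753] 111.48307907518061
0.215 405 [0.4338 0.2406 0.2151] [0.4491 0.26   0.2294] [0.4418 0.2489 0.2269] 112.791602832213
```

View pics/w3.png

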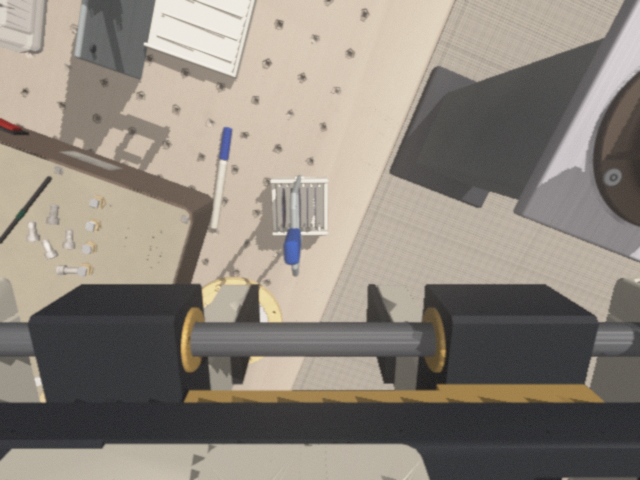

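Wrist view: handle top at (292,250), basket sides lined up with the tool to within about 1°. Cloud centre is (0.441, 0.250), top z 0.229. Now the grasp.

```bash
python3 - <<'E'
from h import *
goal(.441,.2503,.192,-68.7)
E
```

```text
row [-0.0107, -0.0171, 0.1462] [0.13, -0.07, -0.32]
```

```bash
python3 drive.py '[[-0.0107,-0.0171,0.01,0,0,-0.5],[-0.0107,-0.0171,0.04,0,0,-0.5],[-0.0107,-0.0171,0.08,0,0,-0.5],[-0.0107,-0.0171,0.11,0,0,-0.5],[-0.0107,-0.0171,0.135,0,0,-0.5],[-0.0107,-0.0171,0.146,0,0,-0.5],[-0.0107,-0.0171,0.146,0,0,-0.5],[-0.0107,-0.0171,0.146,0,0,-0.5]]'
python3 drive.py '[[0,0,0,0,0,0],[0,0,0,0,0,0],[0,0,0,0,0,0],[0,0,0,0,0,0],[0,0,0,0,0,0]]' 0.0 25
python3 drive.py '[[0,0,0,0,0,0],[0,0,0,0,0,0],[0,0,0,0,0,0],[0,0,0,0,0,0]]'
```

```text
time_s: 8.73
tcp_pos: [0.4417, 0.2507, 0.193]
eef_rot: [179.9, -0.1, -68.4]
contact_force: [0.1, -0.3, 0.7]
gripper_width: 0.0499
gripper_force: 0.0
time_s: 9.15
tcp_pos: [0.4421, 0.2515, 0.1941]
eef_rot: [-179.9, 0.0, -68.6]
contact_force: [0.3, 0.7, -0.4]
gripper_width: 0.0222
gripper_force: 0.0
time_s: 9.48
tcp_pos: [0.4418, 0.2513, 0.1936]
eef_rot: [180.0, -0.0, -68.6]
contact_force: [-1.9, -0.9, 2.1]
gripper_width: 0.0123
gripper_force: 25.0
```

```bash
python3 drive.py '[[0,0,-0.005,0,0,0],[0,0,-0.02,0,0,0],[0,0,-0.04,0,0,0],[0,0,-0.065,0,0,0],[0,0,-0.084,0,0,0],[0,0,-0.084,0,0,0],[0,0,-0.084,0,0,0]]'
python3 -c "
from h import *
goal(.50,.049,.2775,-87.76);print(r.get_state()['contact_force'])"
```

```text
time_s: 10.07
tcp_pos: [0.4422, 0.2518, 0.2785]
eef_rot: [-179.9, 0.1, -68.6]
contact_force: [-0.6, -0.8, -2.7]
gripper_width: 0.012
gripper_force: 25.0
row [0.2099, 0.0202, 0.0007] [-0.1, 0.09, 19.14]
[-0.64019451 -0.7736409  -2.71089273]
```

Lifted, with a weight of about 2.3 N. Transfer smoothly, keeping the basket from swinging.

```bash
python3 drive.py '[[0.008,0.001,0,0,0,1],[0.025,0.002,0,0,0,3],[0.048,0.005,0,0,0,5],[0.073,0.007,0,0,0,7],[0.1,0.01,0,0,0,9],[0.127,0.012,0,0,0,11.5],[0.153,0.015,0,0,0,14],[0.177,0.017,0,0,0,16],[0.195,0.019,0,0,0,18],[0.205,0.02,0,0,0,19],[0.21,0.0202,0,0,0,19.14],[0.21,0.0202,0,0,0,19.14]]'
python3 - <<'E'
from h import *
s=cap('scene','s3'); st=r.get_state(); print(st['tcp_pos'],st['eef_rot'])
i=cv2.imread('pics/s3.png')[170:370,210:410]; cv2.imwrite('pics/c3.png',cv2.resize(i,(600,600),interpolation=2))
goal(.591,.0525,.2775,-87.76)
E
```

```text
time_s: 11.07
tcp_pos: [0.4995, 0.0476, 0.2767]
eef_rot: [179.9, -0.0, -87.8]
contact_force: [0.6, -0.1, -2.3]
gripper_width: 0.0115
gripper_force: 25.0
[0.49951367 0.04825918 0.27695575] [ 1.79942995e+02 -1.27399360e-02 -8.77773322e+01]
row [-0.0007, -0.0916, -0.0006] [0.06, -0.01, -0.02]
```

View pics/c3.png

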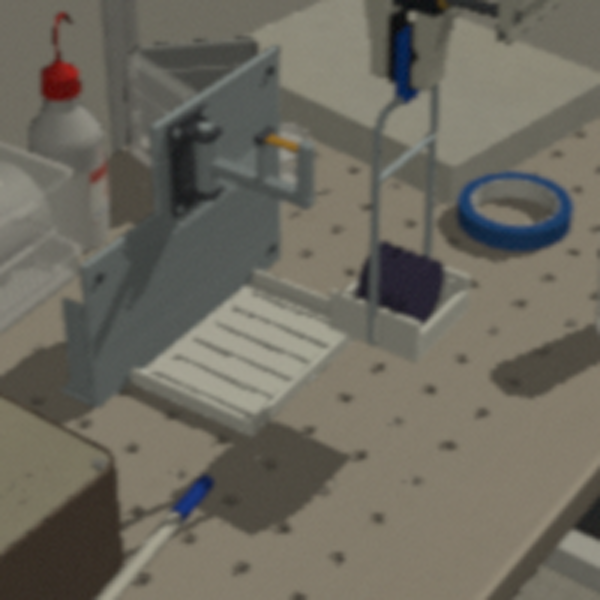

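Crop: hook fully open with the nose top at (303,145). The bar runs from (380,178) to (435,135), basket upright. Check the projections.

```bash
python3 - <<'E'
from h import *
s=load('s3')
f=lambda p:(np.array(proj(s,p))-[210,170])*3
print('bar',f((.4995,.0480,.2185)),'ends',f((.4995-.0014,.048+.0365,.2185)),f((.4995+.0014,.048-.0365,.2185)))
print('nose',f((.578,.052,.205)))
E
```

```text
bar [398.80551288 158.90189091] ends [369.45077659 182.94691584] [426.7562185  136.00693431]
nose [299.66445015 143.42788153]
```

```bash
python3 - <<'E'
from h import *
t=cap('top','t3')
def cl(d):
    v,u=np.mgrid[:480,:640]; z=d['z_map']; q=np.stack([(u-d['cx'])/d['fx']*z,(v-d['cy'])/d['fy']*z,z],-1)
    T=np.array(d['cam_to_world']); return (q@T[:3,:3].T+T[:3,3])[z>0]
for d in (load('s3'),t,load('t2'),load('w2')):
    c=cl(d)
    b=c[(abs(c[:,0]-.50)<.03)&(abs(c[:,1]-.048)<.028)&(c[:,2]>.20)&(c[:,2]<.235)]
    w=c[(abs(c[:,0]-.50)<.03)&(abs(c[:,1]-.048)<.05)&(abs(c[:,1]-.048)>.031)&(c[:,2]>.15)&(c[:,2]<.24)]
    n=c[(abs(c[:,0]-.578)<.012)&(abs(c[:,1]-.052)<.014)&(c[:,2]>.19)&(c[:,2]<.215)]
    for k,q in(('bar',b),('wires',w),('nose',n)):
        if len(q): print(k,len(q),q.min(0).round(4),np.median(q,0).round(4),q.max(0).round(4))
E
```

```text
bar 55 [0.4941 0.0202 0.2166] [0.4964 0.049  0.2214] [0.5008 0.0736 0.2245]
wires 228 [0.4918 0.0054 0.1502] [0.4966 0.0814 0.1983] [0.5018 0.0881 0.2393]
nose 57 [0.5693 0.0421 0.1903] [0.5739 0.0531 0.2009] [0.5892 0.0603 0.2081]
wires 2 [0.4997 0.0082 0.2227] [0.5001 0.0083 0.2313] [0.5004 0.0083 0.2398]
nose 75 [0.5718 0.0456 0.1901] [0.5779 0.0517 0.2025] [0.5895 0.0568 0.2086]
nose 243 [0.5726 0.0466 0.1901] [0.5813 0.0528 0.2023] [0.5899 0.0586 0.2056]
```

Bar centre is about (0.499, 0.048, 0.219), consistent with the plan. Thread the nose through the window.

```bash
python3 drive.py '[[-0.0007,-0.004,0,0,0,0],[-0.0007,-0.015,0,0,0,0],[-0.0007,-0.03,0,0,0,0],[-0.0007,-0.045,0,0,0,0],[-0.0007,-0.06,0,0,0,0],[-0.0007,-0.075,0,0,0,0],[-0.0007,-0.086,0,0,0,0],[-0.0007,-0.0913,0,0,0,0],[-0.0007,-0.0913,0,0,0,0],[-0.0007,-0.0913,0,0,0,0]]'
python3 - <<'E'
from h import *
s=cap('scene','s4'); goal(.591,.0525,.2775,-87.76)
i=cv2.imread('pics/s4.png')[180:280,250:370]; cv2.imwrite('pics/c4.png',cv2.resize(i,(720,600),interpolation=2))
E
```

```text
time_s: 12.0
tcp_pos: [0.5908, 0.0529, 0.2771]
eef_rot: [180.0, -0.0, -87.8]
contact_force: [-0.2, 0.5, -1.6]
gripper_width: 0.0116
gripper_force: 25.0
row [0.0003, -0.0005, -0.0001] [0.03, -0.0, 0.01]
```

View pics/c4.png

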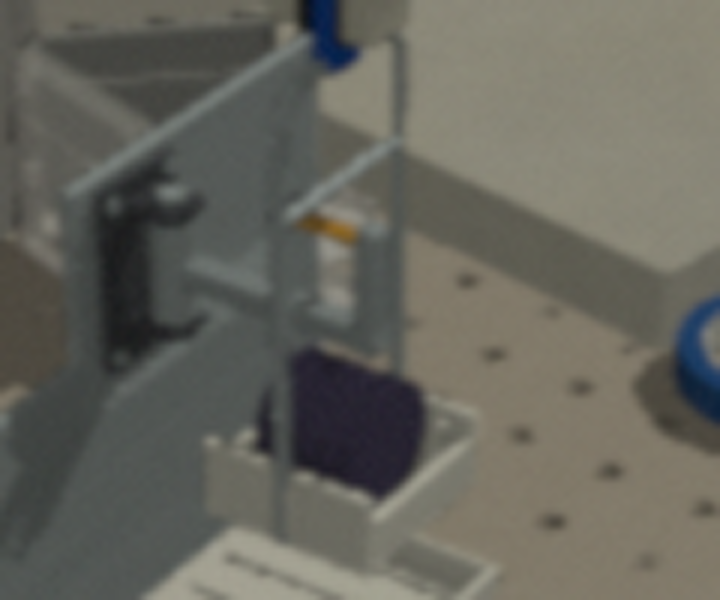

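The bar, (285,215)–(405,145), lies above the brass latch and inside the nose. Lower it.

```bash
python3 drive.py '[[0,0,0.004,0,0,0],[0,0,0.008,0,0,0],[0,0,0.012,0,0,0],[0,0,0.015,0,0,0],[0,0,0.015,0,0,0]]'
python3 drive.py '[[0,0,0.002,0,0,0],[0,0,0.004,0,0,0],[0,0,0.006,0,0,0],[0,0,0.006,0,0,0]]'
python3 drive.py '[[0,0,0.002,0,0,0],[0,0,0.004,0,0,0],[0,0,0.004,0,0,0]]'
```

```text
time_s: 12.47
tcp_pos: [0.5905, 0.0527, 0.2618]
eef_rot: [180.0, -0.0, -87.8]
contact_force: [-0.6, 0.8, -1.4]
gripper_width: 0.0119
gripper_force: 25.0
time_s: 12.8
tcp_pos: [0.5911, 0.0527, 0.2567]
eef_rot: [-180.0, -0.0, -87.8]
contact_force: [-0.5, -0.7, 1.9]
gripper_width: 0.0119
gripper_force: 25.0
time_s: 13.05
tcp_pos: [0.5918, 0.0527, 0.253]
eef_rot: [-179.9, 0.0, -87.7]
contact_force: [0.9, -0.2, 5.4]
gripper_width: 0.0121
gripper_force: 25.0
```

```bash
python3 drive.py '[[0,0,0.002,0,0,0],[0,0,0.004,0,0,0],[0,0,0.004,0,0,0]]'
python3 drive.py '[[0,0,0.002,0,0,0],[0,0,0.004,0,0,0],[0,0,0.004,0,0,0]]'
python3 drive.py '[[0,0,0.002,0,0,0],[0,0,0.004,0,0,0],[0,0,0.004,0,0,0]]'
```

```text
time_s: 13.3
tcp_pos: [0.5916, 0.0528, 0.2491]
eef_rot: [-179.9, 0.0, -87.7]
contact_force: [0.2, 0.0, 5.5]
gripper_width: 0.0119
gripper_force: 25.0
time_s: 13.55
tcp_pos: [0.5911, 0.0528, 0.2449]
eef_rot: [-180.0, 0.0, -87.7]
contact_force: [-2.0, -1.3, 6.4]
gripper_width: 0.0117
gripper_force: 25.0
time_s: 13.8
tcp_pos: [0.5906, 0.0527, 0.2406]
eef_rot: [180.0, -0.0, -87.8]
contact_force: [-3.0, 0.5, 5.3]
gripper_width: 0.0119
gripper_force: 25.0
```

```bash
python3 drive.py '[[0,0,0.002,0,0,0],[0,0,0.003,0,0,0],[0,0,0.003,0,0,0]]'
python3 drive.py '[[0,0,0.002,0,0,0],[0,0,0.003,0,0,0],[0,0,0.003,0,0,0]]'
```

```text
time_s: 14.05
tcp_pos: [0.5903, 0.0528, 0.2364]
eef_rot: [179.9, 0.0, -87.8]
contact_force: [0.2, -0.1, -1.8]
gripper_width: 0.012
gripper_force: 25.0
time_s: 14.3
tcp_pos: [0.5908, 0.0527, 0.2339]
eef_rot: [180.0, -0.0, -87.8]
contact_force: [0.6, -0.4, -1.9]
gripper_width: 0.0118
gripper_force: 25.0
```

Force dropped to the bare weight, so the latch snapped. Now pull up gently.

```bash
python3 drive.py '[[0,-0.002,-0.002,0,0,0],[0,-0.003,-0.005,0,0,0],[0,-0.003,-0.009,0,0,0],[0,-0.003,-0.012,0,0,0],[0,-0.003,-0.014,0,0,0],[0,-0.003,-0.015,0,0,0],[0,-0.003,-0.015,0,0,0]]'
python3 drive.py '[[0,0,-0.001,0,0,0],[0,0,-0.002,0,0,0],[0,0,-0.002,0,0,0]]'
```

```text
time_s: 14.88
tcp_pos: [0.594, 0.0529, 0.25]
eef_rot: [-180.0, 0.0, -87.8]
contact_force: [-0.5, 0.0, -2.2]
gripper_width: 0.0122
gripper_force: 25.0
time_s: 15.13
tcp_pos: [0.594, 0.0528, 0.2517]
eef_rot: [-180.0, -0.0, -87.8]
contact_force: [-0.5, -0.9, -2.0]
gripper_width: 0.0115
gripper_force: 25.0
```

```bash
python3 drive.py '[[0,0,-0.001,0,0,0],[0,0,-0.001,0,0,0]]'
python3 drive.py '[[0,0,-0.001,0,0,0],[0,0,-0.001,0,0,0]]'
python3 drive.py '[[0,0,-0.001,0,0,0],[0,0,-0.001,0,0,0]]'
```

```text
time_s: 15.3
tcp_pos: [0.5939, 0.0528, 0.2527]
eef_rot: [-180.0, -0.0, -87.8]
contact_force: [0.6, 0.9, -2.3]
gripper_width: 0.0119
gripper_force: 25.0
time_s: 15.47
tcp_pos: [0.5939, 0.0529, 0.2529]
eef_rot: [180.0, 0.0, -87.8]
contact_force: [1.7, -0.4, -6.1]
gripper_width: 0.012
gripper_force: 25.0
time_s: 15.63
tcp_pos: [0.5937, 0.0529, 0.2533]
eef_rot: [179.9, 0.0, -87.8]
contact_force: [4.1, -1.5, -13.4]
gripper_width: 0.0121
gripper_force: 25.0
```

At −13.4 N the latch is carrying about 11 N of pull. Hold for half a second, then lower onto the throat floor.

```bash
python3 drive.py '[[0,0,0,0,0,0],[0,0,0,0,0,0],[0,0,0,0,0,0]]'
python3 drive.py '[[0,0,0,0,0,0],[0,0,0,0,0,0],[0,0,0,0,0,0]]'
python3 drive.py '[[0,0,0.001,0,0,0],[0,0,0.003,0,0,0],[0,0.002,0.006,0,0,0],[0,0.003,0.01,0,0,0],[0,0.003,0.015,0,0,0],[0,0.003,0.02,0,0,0],[0,0.003,0.024,0,0,0],[0,0.003,0.024,0,0,0]]'
python3 drive.py '[[0,0,0.001,0,0,0],[0,0,0.002,0,0,0],[0,0,0.002,0,0,0]]'
```

```text
time_s: 15.88
tcp_pos: [0.5937, 0.0529, 0.2535]
eef_rot: [179.9, 0.0, -87.8]
contact_force: [4.1, -1.7, -17.9]
gripper_width: 0.012
gripper_force: 25.0
time_s: 16.13
tcp_pos: [0.5936, 0.0529, 0.2535]
eef_rot: [179.9, 0.0, -87.8]
contact_force: [5.5, -0.4, -18.2]
gripper_width: 0.012
gripper_force: 25.0
time_s: 16.8
tcp_pos: [0.5904, 0.0526, 0.2295]
eef_rot: [179.9, -0.0, -87.8]
contact_force: [-0.9, 0.3, -1.4]
gripper_width: 0.0119
gripper_force: 25.0
time_s: 17.05
tcp_pos: [0.591, 0.0527, 0.2285]
eef_rot: [-180.0, -0.0, -87.8]
contact_force: [-0.9, 0.1, -2.2]
gripper_width: 0.0118
gripper_force: 25.0
```

The settled pull came out higher than aimed: 18 N at the wrist, about 16 N net. That is within limits, but I'll repeat it once, steadily, nearer 10 N.

```bash
python3 drive.py '[[0,-0.001,-0.003,0,0,0],[0,-0.002,-0.008,0,0,0],[0,-0.003,-0.014,0,0,0],[0,-0.003,-0.019,0,0,0],[0,-0.003,-0.022,0,0,0],[0,-0.003,-0.0235,0,0,0],[0,-0.003,-0.0245,0,0,0],[0,-0.003,-0.0245,0,0,0],[0,-0.003,-0.0245,0,0,0],[0,-0.003,-0.0245,0,0,0]]'
python3 drive.py '[[0,0,-0.0003,0,0,0],[0,0,-0.0003,0,0,0],[0,0,-0.0003,0,0,0],[0,0,-0.0003,0,0,0]]'
```

```text
time_s: 17.88
tcp_pos: [0.5937, 0.0529, 0.2528]
eef_rot: [180.0, -0.0, -87.8]
contact_force: [1.1, -0.0, -3.2]
gripper_width: 0.0118
gripper_force: 25.0
time_s: 18.22
tcp_pos: [0.5937, 0.0529, 0.253]
eef_rot: [180.0, 0.0, -87.8]
contact_force: [1.3, -0.5, -7.1]
gripper_width: 0.0118
gripper_force: 25.0
```

```bash
python3 drive.py '[[0,0,-0.0004,0,0,0],[0,0,-0.0004,0,0,0],[0,0,-0.0004,0,0,0],[0,0,-0.0004,0,0,0]]'
python3 drive.py '[[0,0,0,0,0,0],[0,0,0,0,0,0],[0,0,0,0,0,0],[0,0,0,0,0,0]]'
python3 drive.py '[[0,0,0,0,0,0],[0,0,0,0,0,0],[0,0,0,0,0,0]]'
```

```text
time_s: 18.55
tcp_pos: [0.5937, 0.0529, 0.2532]
eef_rot: [180.0, -0.0, -87.8]
contact_force: [2.2, -0.6, -11.6]
gripper_width: 0.0122
gripper_force: 25.0
time_s: 18.88
tcp_pos: [0.5937, 0.0529, 0.2533]
eef_rot: [180.0, -0.0, -87.8]
contact_force: [2.7, -0.8, -13.8]
gripper_width: 0.0117
gripper_force: 25.0
time_s: 19.13
tcp_pos: [0.5937, 0.0528, 0.2534]
eef_rot: [180.0, 0.0, -87.8]
contact_force: [1.6, 0.1, -14.7]
gripper_width: 0.012
gripper_force: 25.0
```

Steady 9–12 N net for over half a second. Lower to rest.

```bash
python3 drive.py '[[0,0,0.001,0,0,0],[0,0,0.004,0,0,0],[0,-0.001,0.009,0,0,0],[0,-0.002,0.015,0,0,0],[0,-0.002,0.02,0,0,0],[0,-0.002,0.024,0,0,0],[0,-0.002,0.025,0,0,0],[0,-0.002,0.025,0,0,0],[0,-0.002,0.025,0,0,0]]'
python3 drive.py '[[0,0,0.001,0,0,0],[0,0,0.001,0,0,0]]'
python3 drive.py '[[0,0,0.001,0,0,0],[0,0,0.001,0,0,0]]'
```

```text
time_s: 19.88
tcp_pos: [0.596, 0.0529, 0.2289]
eef_rot: [-180.0, -0.0, -87.8]
contact_force: [0.4, 0.1, -0.8]
gripper_width: 0.0122
gripper_force: 25.0
time_s: 20.05
tcp_pos: [0.596, 0.053, 0.2278]
eef_rot: [-180.0, 0.0, -87.7]
contact_force: [0.1, -0.1, -1.7]
gripper_width: 0.0121
gripper_force: 25.0
time_s: 20.22
tcp_pos: [0.5959, 0.0529, 0.2267]
eef_rot: [180.0, 0.0, -87.8]
contact_force: [-0.4, 1.2, -2.5]
gripper_width: 0.0118
gripper_force: 25.0
```

```bash
python3 drive.py '[[0,0,0.0007,0,0,0],[0,0,0.0007,0,0,0]]'
python3 drive.py '[[0,0,0.0007,0,0,0],[0,0,0.0007,0,0,0]]'
python3 drive.py '[[0,0,0.0007,0,0,0],[0,0,0.0007,0,0,0]]'
```

```text
time_s: 20.38
tcp_pos: [0.596, 0.0529, 0.2265]
eef_rot: [-180.0, -0.0, -87.7]
contact_force: [-1.6, 0.2, 0.6]
gripper_width: 0.0118
gripper_force: 25.0
time_s: 20.55
tcp_pos: [0.5961, 0.0529, 0.2263]
eef_rot: [-180.0, -0.0, -87.7]
contact_force: [-2.0, -0.3, 5.5]
gripper_width: 0.0119
gripper_force: 25.0
time_s: 20.72
tcp_pos: [0.5961, 0.0529, 0.2262]
eef_rot: [-179.9, -0.0, -87.7]
contact_force: [-3.9, 0.9, 8.3]
gripper_width: 0.0116
gripper_force: 25.0
```

```bash
python3 drive.py '[[0,0,-0.0013,0,0,0],[0,0,-0.0013,0,0,0],[0,0,-0.0013,0,0,0],[0,0,-0.0013,0,0,0]]'
python3 drive.py '[[0,0,0,0,0,0],[0,0,0,0,0,0],[0,0,0,0,0,0],[0,0,0,0,0,0]]' 0.016
python3 drive.py '[[0,0,0,0,0,0],[0,0,0,0,0,0],[0,0,0,0,0,0],[0,0,0,0,0,0],[0,0,0,0,0,0]]' 0.05
```

```text
time_s: 21.05
tcp_pos: [0.5961, 0.053, 0.2263]
eef_rot: [-180.0, 0.0, -87.7]
contact_force: [-0.7, -0.1, 4.4]
gripper_width: 0.0125
gripper_force: 25.0
time_s: 21.38
tcp_pos: [0.5959, 0.0529, 0.2256]
eef_rot: [180.0, -0.0, -87.8]
contact_force: [0.2, -0.5, -0.2]
gripper_width: 0.016
gripper_force: 0.0
time_s: 21.8
tcp_pos: [0.596, 0.0529, 0.226]
eef_rot: [-180.0, -0.0, -87.8]
contact_force: [0.1, -0.6, 0.5]
gripper_width: 0.044
gripper_force: 0.0
```

Released. Rise straight up, then check.

```bash
python3 drive.py '[[0,0,-0.004,0,0,0],[0,0,-0.012,0,0,0],[0,0,-0.025,0,0,0],[0,0,-0.045,0,0,0],[0,0,-0.07,0,0,0],[0,0,-0.1,0,0,0],[0,0,-0.13,0,0,0],[0,0,-0.14,0,0,0],[0,0,-0.14,0,0,0],[0,0,-0.14,0,0,0]]'
python3 drive.py '[[0,0,0,0,0,0],[0,0,0,0,0,0],[0,0,0,0,0,0],[0,0,0,0,0,0],[0,0,0,0,0,0],[0,0,0,0,0,0],[0,0,0,0,0,0],[0,0,0,0,0,0],[0,0,0,0,0,0],[0,0,0,0,0,0],[0,0,0,0,0,0],[0,0,0,0,0,0]]'
python3 - <<'E'
from h import *
cap('scene','s5')
i=cv2.imread('pics/s5.png')[170:290,240:400]; cv2.imwrite('pics/c5.png',cv2.resize(i,(800,600),interpolation=2))
E
```

```text
time_s: 22.63
tcp_pos: [0.596, 0.0531, 0.3669]
eef_rot: [-179.9, 0.1, -87.8]
contact_force: [0.0, 0.5, -0.4]
gripper_width: 0.0498
gripper_force: 0.0
time_s: 23.63
tcp_pos: [0.596, 0.0529, 0.366]
eef_rot: [-180.0, 0.0, -87.8]
contact_force: [-0.3, 0.0, -0.1]
gripper_width: 0.05
gripper_force: 0.0
```

View pics/c5.png

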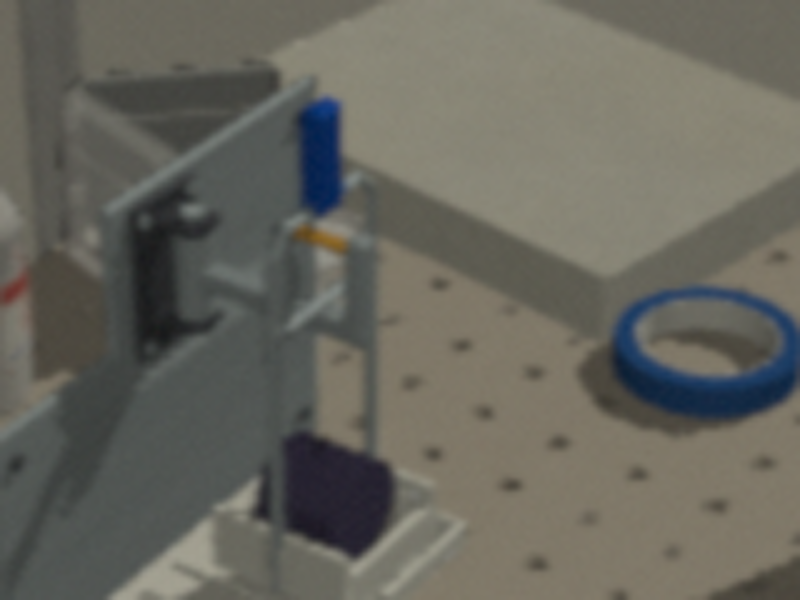

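The basket hangs upright. The bar, (285,330)–(340,290), lies in the throat, the latch (320,237) is shut level above it, and the robot is clear. Handing in.

```bash
python3 -c "
from plant import r, imaging
print(r.close_job())"
```

```text
the job is handed in; nothing more can be done
None
```

The basket hangs upright and free on the fully opened hook with the latch shut above its bar. I pulled twice, both under 20 N: about 16 N net for 0.5 s (above the 10 N aimed for), then 9–12 N net for over 0.5 s. The job was handed in at about 24 s.

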